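Open the dial padlock on a switch box and hold it up

ROBOT

A 7-joint arm with a two-finger parallel gripper is mounted at the origin on a cart in front of the work surface, level with it; the furniture and walls round the work are solid. World frame = base frame: x ahead of the robot, y to its left, z up, the work surface at z = 0. Lengths are in m, angles in rad, forces in N, time in s.
With the tool pointing down it reaches from about 0.425 to 0.875 m from the base axis. Payload 4.7 kg.
Tool frame: the origin (TCP) lies at the very end of the fingers, on their centre line; the grasp point (between the pads) lies 19 mm behind it; z points along the fingers, y is the direction in which the jaws open and shut (so a half turn about z gives the same grasp; the last joint's range is limited). The gripper opens to 87 mm and grips with 3 to 60 N. Pads are 19 mm wide; open, the fingers measure 117 mm over their backs; the gripper's body (75 mm by 190 mm) begins 51 mm behind the grasp point.
Start: joints at [-1.142, 0.321, -0.07, 1.45, 0.023, 1.371, -0.057], TCP at [0.262, 0.595, 0.223] pointing down, gripper open.
Joint ranges: [-2.86, 2.86], [-0.3, 2.09], [-1.38, 1.24], [0.06, 2.45], [-1.56, 4.7], [0.09, 2.05], [-2.69, 2.69]. Speed limits (rad/s): [2.57, 2.57, 3.14, 3.14, 3.14, 3.14, 3.14].

INTERFACE

Orientations are given as a rotation vector (axis times angle).
In Python, from bench import ctrl, get_image, camera_info gives the robot as it stands.
- The arm moves only by the tool carry_out, never from a script. Its argument "commands" is a list of rows, each an object of numbers: "tx", "ty", "tz": the shift along the tool's x, y, z in m; "rx", "ry", "rz": the turn, a rotation vector about the tool's x, y, z in rad; "jaw": the opening, from 0 (shut) to 1 (fully open). In form: [{"tx": .., "ty": .., "tz": .., "rx": .., "ry": .., "rz": .., "jaw": ..}, ...]. A call has 1 to 12 rows; each row is the pose to reach, as a shift and turn from the pose commanded when the call began, along the tool's axes at that moment; what a row does not reach only later rows make up. A row lasts 1/8 s, in which the tool goes at most 62.5 mm and 10.7 degrees, less where a joint would pass 70% of its speed; a pose out of reach is approached as far as the arm can. A call with a gripper value outside its range is refused whole. The fingers move at their own pace and stop on an object; "grip_force" is the grip in N (left out, the last holds). Time passes only in rows, so rows that repeat a pose let the fingers close. It gives the time, the measured TCP pose, the force and the opening at its end, in the units of the state.
- ctrl.get_state(): the state, without advancing time (a new reading comes with each control period).
- get_image(name): name is "side" or "top" or "wrist"; returns the picture (420x560x3 uint8, red, green, blue); there is no depth.
- camera_info(name): a dict with "intrinsics" (3x3 intrinsics, pixels), "R" (3x3) and "t" (3): a world point X has camera coordinates R X + t. Camera axes: x right, y down, z forward; pixel columns grow to the right and rows downward; lengths in m; the calibration is good to about 2 mm. A picture is of the moment at which its call begins: read the wrist's pose just before it. camera_info takes no time and is no camera call; for the wrist camera it gives the pose at the moment of the call.
- ctrl.close_job(): hands the job in, once; it reports no verdict.
The state is a dict: "time": time; "joint_positions": joint angles; "qd": joint speeds; "joint_torque": joint torques, N m; "position": TCP position; "tool_rot": TCP orientation; "ft_force": force on the tool from outside, world axes, zero at the start; "torque": the same for the moment, N m; "grip_width": opening from 0.0 (shut) to 1.0 (fully open).
Only numpy, scipy, OpenCV 4.12 (cv2) and the standard library are available. Lean on these libraries where they do the work, as an engineer would, in place of code of your own. Each camera call takes 0.05 s, during which the arm holds its last target.

TASK

The switch box lying on its back on the right-hand bench is still padlocked. Take the shackle side of the lock as twelve o'clock: turn the dial clockwise to the click at one o'clock without going past it, then back counter-clockwise to the click at eleven, and pull the lock body away from the hasp tab until the shackle is fully out. Then take the opened lock off the tab and finish holding it still in the gripper, level with its dial up, at least 10 cm above the box door, leaving the things lying around undisturbed.

Things in the scene. Friction and masses are not known exactly. Their poses are not given: they have to be found in the camera images.
- dial (a joint): Angle of the dial relative to the lock body, rad, growing clockwise from above. 0 = pointer (nosed, white-marked end of the grip bar) towards the shackle, twelve o'clock; one o'clock +0.524, eleven -0.524. No stops; it clicks into a notch every 0.524 rad (12 a turn), about 0.08 N m to leave one. Starts at ten, eleven or twelve. Each number may be off by up to 0.12 rad.
- dial_grip (a point): Middle of the dial's black grip bar, on the dial's axis, 26.5 mm above lock_center. Bar 14 mm wide (this frame's y), 38 mm long (x, pointer at +x), 18 mm tall: its top is 9 mm above this point; 9 mm below it is the dial's disc, 43 mm across, on the lock's face. The lock can be turned, pulled and carried by this bar; nothing near it stands higher.
- shackle (a joint): How far the shackle stands out of the lock body, m: 0 = shut, 0.018 = fully out, at its stop. Unlocked it slides stiffly (about 4 N) and stays where it is left. Locked it gives only about 2 mm: then the first number was missed (carrying the dial past one o'clock spoils it; only nearly a whole turn counter-clockwise, then clockwise to one again, resets it).
- lock_center (a point): Centre of the padlock's body, a dark steel block 60 (x) x 62 (y) x 26 mm (z), lying loose on its back on the box door, 0.35 kg with all parts. x points to the shackle, z up out of the dial's face. The shackle is an 8 mm round bar level with this point, legs at y = +20 mm (long, captive) and y = -20 mm (short), coming out of the front face at x = +30 mm.
- short_tip (a point): Tip of the shackle's short leg. Shut, it sits 5 mm inside the body and the bow's inside is 24 mm beyond the front face. With the shackle fully out the bow's inside is 42 mm beyond it, and a 13 mm gap is open between the face and this tip. Its frame is parallel to lock_center's.
- tab_hole (a point): Centre of the 13 mm hole in the hasp tab, a steel plate 4 mm thick (x), 26 mm wide (y), standing 26 mm out of the door; hole 13 mm above the door. The short leg runs through it along x with 2.5 mm play all round, so the lock turns up to 4 degrees either way with the dial. The lock lies on its -x side, its face 12 mm (8 to 16) off: it is drawn back along -x some 10 mm until the bow meets the tab, then 18 mm more.
- control_box: Grey steel switch box, fixed, 208 (x) x 268 (y) x 75 mm, lying on its back. Origin: centre of its underside; door top at 75 mm. The tab stands at x = +70, y = -20 mm. To free the opened lock, push it forward (+x) again until the tab stands in the gap between body face and short leg tip (33 to 34 mm forward from fully drawn back), then lift it straight up.
- screwdriver_c: Bystander, to be left alone: dark precision screwdriver, 179 mm, lying on the box door left of the padlock.
- terminal_block: Bystander, to be left alone: green screw terminal block, 14x34x14 mm, lying on the near part of the door.
- flat_pliers: Bystander, to be left alone: pliers with dark grips, 42x136x10 mm, on the bench left of the box.
- rod_clamp: Bystander, to be left alone: pale aluminium clamp block, 24x40x18 mm, on the bench left of the box.
Not all that is in view belongs to the job. Of the things that look like the part that bears dial, the larger one is meant.

How it is judged:
By the outcome, as a careful person would: the job done as asked, in the order asked, and still so for the second after the job is handed in, while the arm keeps its last pose, push and grip.
It also fails if it takes over 48 s, if anything falls off the work surface, if the arm or the gripper's body presses on something with over 40 N, if the wrist force passes 120 N, or if a joint passes its speed limit or range.

## Working session

There is one attempt and no reset: what is moved stays moved. The work goes in short steps, Python scripts to look and compute and a tool call to move; the robot and the scene stay as the last step left them, time stands still between calls to the robot, and variables do not carry over. Pictures are saved under pics/ and viewed, and the job is handed in when it is done.

Besides the shell and the picture viewer there is one more tool, called after "Call:" as name([rows], argument=value, ...), one row to a line, values as JSON. carry_out: Moves the arm, as the interface text tells. Its arguments: {"type":"object","properties":{"commands":{"type":"array"},"grip_force":{"type":"number"}},"required":["commands"]}

```bash
mkdir -p pics; ls; python3 - <<'E'
from bench import ctrl,get_image,camera_info
import cv2
s=ctrl.get_state();print({k:(v if not hasattr(v,'round') or isinstance(v,float) else v.round(3)) for k,v in s.items()})
for n in("side","top","wrist"):
    i=get_image(n);cv2.imwrite(f"pics/{n}0.png",i[:,:,::-1]);c=camera_info(n);print(n,c)
E
```

```text
pics
{'time': 0.0, 'joint_positions': array([-1.142,  0.322, -0.07 ,  1.452,  0.023,  1.371, -0.057]), 'qd': array([ 0.001, -0.001, -0.   ,  0.   , -0.001, -0.001, -0.001]), 'joint_torque': array([-0.0000e+00, -4.9129e+01, -4.0400e-01, -3.1253e+01, -6.4000e-02,
        4.4000e-02,  0.0000e+00]), 'position': array([0.262, 0.594, 0.221]), 'tool_rot': array([-6.470e-01, -3.074e+00,  3.000e-03]), 'ft_force': array([ 0.015, -0.068,  0.854]), 'torque': array([ 0.02 ,  0.017, -0.045]), 'grip_width': 0.9993921047994592}
side {'intrinsics': array([[517.93586258,   0.        , 271.17941308],
       [  0.        , 517.93586258, 213.58964841],
       [  0.        ,   0.        ,   1.        ]]), 'R': array([[-0.99504906, -0.09926418,  0.00489896],
       [-0.06728335,  0.63654763, -0.76829686],
       [ 0.07314593, -0.76482268, -0.64007494]]), 't': array([0.4945456 , 0.25113808, 1.02059214])}
top {'intrinsics': array([[497.93314864,   0.        , 277.74534357],
       [  0.        , 497.93314864, 210.80757619],
       [  0.        ,   0.        ,   1.        ]]), 'R': array([[-1.12118039e-02, -9.99937145e-01,  3.20224053e-05],
       [-9.79605840e-01,  1.09774139e-02, -2.00628750e-01],
       [ 2.00615788e-01, -2.28077954e-03, -9.79667343e-01]]), 't': array([-0.2524689 ,  0.55148636,  1.14679624])}
wrist {'intrinsics': array([[302.16575572,   0.        , 279.6725347 ],
       [  0.        , 302.16575572, 208.95207514],
       [  0.        ,   0.        ,   1.        ]]), 'R': array([[ 4.02587501e-01,  9.15381325e-01, -5.77999607e-04],
       [ 8.76399436e-01, -3.85260689e-01,  2.88960604e-01],
       [ 2.64286460e-01, -1.16838486e-01, -9.57340815e-01]]), 't': array([-0.65055606, -0.0358375 ,  0.39017143])}
```

View pics/top0.png

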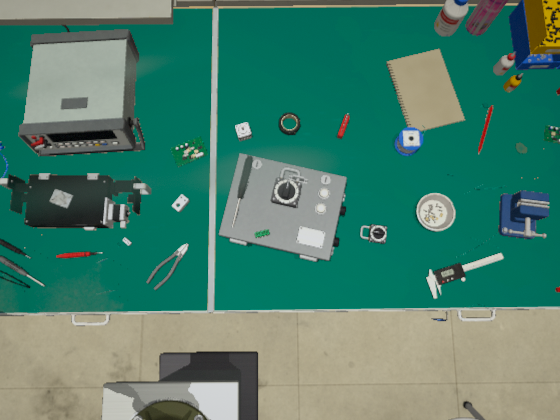

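View pics/side0.png

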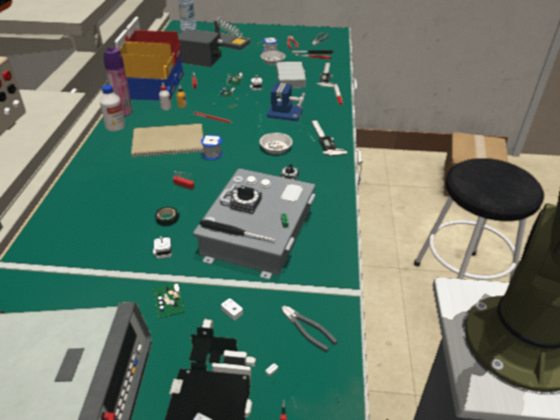

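View pics/wrist0.png

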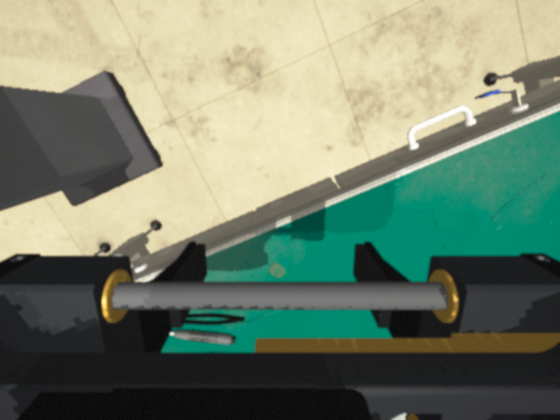

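Candidates for the dial lock, in the top view: the padlock on the box door at (287,190), the smaller padlock on the bench at (376,233), and dark round or dial-like things such as the tape ring (289,124). I choose the larger one on the box at (287,190) and check it in a close crop.

```bash
python3 - <<'E'
import cv2
i=cv2.imread("pics/top0.png");cv2.imwrite("pics/top0c.png",cv2.resize(i[140:270,210:350],None,fx=5.5,fy=4.6*1.0 if 0 else 4.6,interpolation=cv2.INTER_CUBIC) if 0 else cv2.resize(i[150:240,240:340],None,fx=6.5,fy=6.5,interpolation=cv2.INTER_CUBIC))
i=cv2.imread("pics/side0.png");cv2.imwrite("pics/side0c.png",cv2.resize(i[165:245,195:295],None,fx=7,fy=7,interpolation=cv2.INTER_CUBIC))
E
```

```text
(no output)
```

View pics/top0c.png

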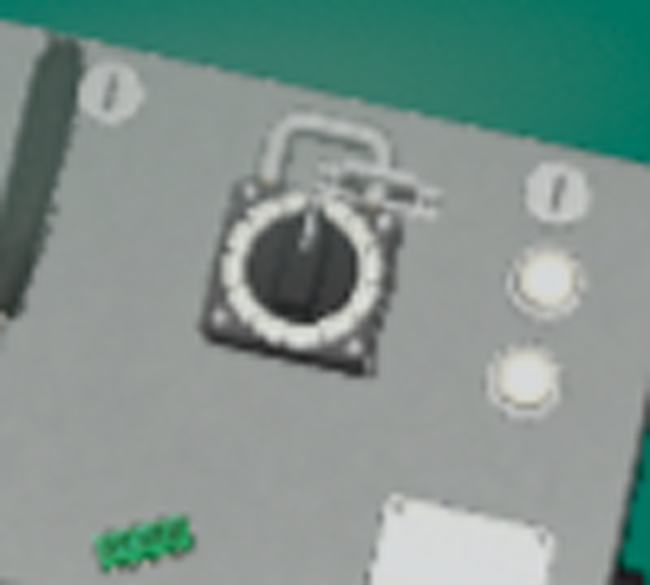

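View pics/side0c.png

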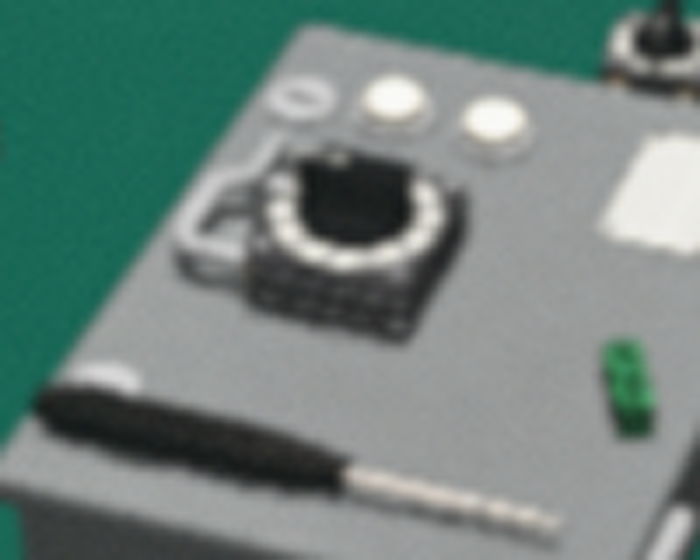

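```bash
cat > h.py <<'E'
import numpy as np,cv2
from scipy.spatial.transform import Rotation as Ro
from bench import ctrl,get_image,camera_info
def ray(c,u,v,z):
    R=c["R"];C=-R.T@c["t"];d=R.T@np.linalg.solve(c["intrinsics"],[u,v,1.]);s=(z-C[2])/d[2];return C+s*d
def proj(c,X):
    p=c["intrinsics"]@(c["R"]@np.asarray(X)+c["t"]);return p[:2]/p[2]
def shot(n,name):
    c=camera_info(n);i=get_image(n);cv2.imwrite("pics/"+name+".png",i[:,:,::-1]);np.savez("pics/"+name+".npz",K=c["intrinsics"],R=c["R"],t=c["t"]);return c,i
E
python3 - <<'E'
from h import *
c=camera_info("top");np.set_printoptions(precision=4,suppress=True)
f=lambda u,v,z:ray(c,240+(u+.5)/6.5-.5,150+(v+.5)/6.5-.5,z)
print("dial centre disc",f(302,268,.106),"bar top",f(300,262,.1235))
print("corners",[f(*p,.101)[:2] for p in((240,183),(402,222),(205,320),(375,355))])
cs=camera_info("side")
g=lambda u,v,z:ray(cs,195+(u+.5)/7-.5,165+(v+.5)/7-.5,z)
print("side disc",g(353,208,.103),)
w=camera_info("wrist");C=-w["R"].T@w["t"];s=ctrl.get_state();T=Ro.from_rotvec(s["tool_rot"]).as_matrix()
print("tool",T,"cam in tool",T.T@(C-s["position"]),"cam axes in tool(rows)",w["R"]@T)
E
```

```text
dial centre disc [ 0.5857 -0.2784  0.106 ] bar top [ 0.5836 -0.2774  0.1235]
corners [array([ 0.6189, -0.2565]), array([ 0.6037, -0.3149]), array([ 0.5682, -0.2434]), array([ 0.5546, -0.3042])]
side disc [ 0.5869 -0.2791  0.103 ]
tool [[-0.9152  0.403  -0.0005]
 [ 0.403   0.9152 -0.0014]
 [-0.0001 -0.0015 -1.    ]] cam in tool [ 0.0788  0.0009 -0.1618] cam axes in tool(rows) [[ 0.0004  1.     -0.0009]
 [-0.9574  0.0001 -0.2889]
 [-0.2889  0.001   0.9574]]
```

The crop shows the larger padlock, lying on the door with its shackle through the tab and its pointer near twelve. In the crop the dial sits at about (302,268), which casts to (0.586,-0.278). The side view agrees within 2 mm. I'll move over it with tool x along the lock's x, so the camera sits on the shackle side.

Call:
carry_out([
  {"tx": -0.05, "ty": -0.05, "rz": 0.17},
  {"tx": -0.09, "ty": -0.09, "rz": 0.34},
  {"tx": -0.13, "ty": -0.135, "rz": 0.52},
  {"tx": -0.17, "ty": -0.175, "rz": 0.7},
  {"tx": -0.21, "ty": -0.215, "rz": 0.88},
  {"tx": -0.25, "ty": -0.257, "rz": 1.06},
  {"tx": -0.29, "ty": -0.298, "rz": 1.24},
  {"tx": -0.33, "ty": -0.34, "rz": 1.42},
  {"tx": -0.37, "ty": -0.38, "rz": 1.6},
  {"tx": -0.41, "ty": -0.422, "rz": 1.78},
  {"tx": -0.45, "ty": -0.463, "rz": 1.96},
  {"tx": -0.45, "ty": -0.463, "rz": 1.96},
])

```text
invalid input
```

```bash
cat >> h.py <<'E'
def st():
    s=ctrl.get_state();T=Ro.from_rotvec(s["tool_rot"]).as_matrix();np.set_printoptions(precision=4,suppress=True)
    print("t",round(s["time"],2),"pos",s["position"],"yaw",round(float(np.degrees(np.arctan2(T[1,0],T[0,0]))),2),"tz",T[:,2],"F",s["ft_force"],"M",s["torque"],"w",round(s["grip_width"]*87,1))
    return s,T
def to(P,yaw=None):
    s,T=st();print("need t",T.T@(np.array(P)-s["position"]))
E
python3 - <<'E'
from h import *
to([.586,-.278,.23]);print(ctrl.get_state()["joint_positions"])
E
```

```text
t 0.15 pos [0.2618 0.5945 0.2217] yaw 156.24 tz [-0.0005 -0.0014 -1.    ] F [-0.6908  0.9537 -1.2931] M [ 0.0462 -0.0254  0.0083] w 87.2
need t [-0.6483 -0.6679 -0.0073]
[-1.1419  0.3217 -0.0701  1.4514  0.0226  1.3708 -0.0569]
```

Call:
carry_out([
  {"tx": -0.05, "ty": -0.05, "tz": 0, "rx": 0, "ry": 0, "rz": 0.17, "jaw": 1},
  {"tx": -0.09, "ty": -0.09, "tz": 0, "rx": 0, "ry": 0, "rz": 0.34, "jaw": 1},
  {"tx": -0.13, "ty": -0.135, "tz": 0, "rx": 0, "ry": 0, "rz": 0.52, "jaw": 1},
  {"tx": -0.17, "ty": -0.175, "tz": 0, "rx": 0, "ry": 0, "rz": 0.7, "jaw": 1},
  {"tx": -0.21, "ty": -0.215, "tz": 0, "rx": 0, "ry": 0, "rz": 0.88, "jaw": 1},
  {"tx": -0.25, "ty": -0.257, "tz": 0, "rx": 0, "ry": 0, "rz": 1.06, "jaw": 1},
  {"tx": -0.29, "ty": -0.298, "tz": 0, "rx": 0, "ry": 0, "rz": 1.24, "jaw": 1},
  {"tx": -0.33, "ty": -0.34, "tz": 0, "rx": 0, "ry": 0, "rz": 1.42, "jaw": 1},
  {"tx": -0.37, "ty": -0.38, "tz": 0, "rx": 0, "ry": 0, "rz": 1.6, "jaw": 1},
  {"tx": -0.41, "ty": -0.422, "tz": 0, "rx": 0, "ry": 0, "rz": 1.78, "jaw": 1},
  {"tx": -0.45, "ty": -0.463, "tz": 0, "rx": 0, "ry": 0, "rz": 1.96, "jaw": 1},
  {"tx": -0.45, "ty": -0.463, "tz": 0, "rx": 0, "ry": 0, "rz": 1.96, "jaw": 1},
])

```text
time: 1.65
position: [0.4879, -0.0156, 0.2227]
tool_rot: [2.918, 1.16, 0.0]
ft_force: [0.2, 0.8, -0.7]
grip_width: 1.002
```

```bash
python3 - <<'E'
from h import *
to([.586,-.278,.23]);print(ctrl.get_state()["joint_positions"])
E
```

```text
t 1.65 pos [ 0.4879 -0.0156  0.2227] yaw 43.37 tz [ 0.0006 -0.0016 -1.    ] F [ 0.1655  0.8434 -0.6537] M [-0.0678  0.1668  0.014 ] w 87.1
need t [-0.1089  0.2582 -0.0068]
[-0.5491 -0.0453  0.5143  1.8568  0.0246  1.3237 -0.8551]
```

Call:
carry_out([
  {"tx": -0.02, "ty": 0.045, "tz": 0, "rx": 0, "ry": 0, "rz": 0.17, "jaw": 1},
  {"tx": -0.04, "ty": 0.09, "tz": 0, "rx": 0, "ry": 0, "rz": 0.34, "jaw": 1},
  {"tx": -0.06, "ty": 0.135, "tz": 0, "rx": 0, "ry": 0, "rz": 0.51, "jaw": 1},
  {"tx": -0.08, "ty": 0.18, "tz": 0, "rx": 0, "ry": 0, "rz": 0.68, "jaw": 1},
  {"tx": -0.1, "ty": 0.225, "tz": 0, "rx": 0, "ry": 0, "rz": 0.85, "jaw": 0.8},
  {"tx": -0.109, "ty": 0.258, "tz": 0, "rx": 0, "ry": 0, "rz": 1.0, "jaw": 0.6},
  {"tx": -0.109, "ty": 0.258, "tz": 0, "rx": 0, "ry": 0, "rz": 1.0, "jaw": 0.5},
  {"tx": -0.109, "ty": 0.258, "tz": 0, "rx": 0, "ry": 0, "rz": 1.0, "jaw": 0.5},
])

```text
time: 2.65
position: [0.5878, -0.2698, 0.2219]
tool_rot: [-3.119, 0.36, 0.002]
ft_force: [-0.4, -0.4, -0.3]
grip_width: 0.631
```

```bash
python3 - <<'E'
from h import *
to([.586,-.278,.23]);print(ctrl.get_state()["joint_positions"])
c,i=shot("wrist","w1")
cv2.imwrite("pics/w1.png",cv2.resize(i[100:350,120:440],None,fx=2.4,fy=2.4,interpolation=cv2.INTER_CUBIC)[:,:,::-1])
E
```

```text
t 2.65 pos [ 0.5878 -0.2698  0.2219] yaw -13.18 tz [-0.001   0.0016 -1.    ] F [-0.4409 -0.4159 -0.2936] M [-0.0262  0.125  -0.0574] w 54.9
need t [ 0.0001  0.0083 -0.0081]
[-0.2074  0.3871  0.7882  1.4841 -0.2766  1.3865 -1.2061]
```

View pics/w1.png

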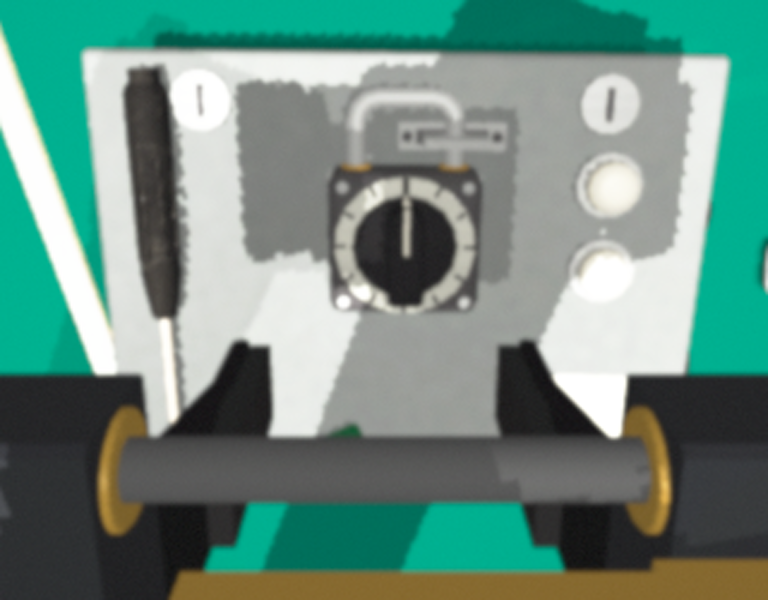

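```bash
python3 - <<'E'
from h import *
to([.586,-.278,.23])
z=np.load("pics/w1.npz");c=dict(intrinsics=z["K"],R=z["R"],t=z["t"])
f=lambda u,v,h:ray(c,120+(u+.5)/2.4-.5,100+(v+.5)/2.4-.5,h)
print("ring",f(404.5,246,.1045));print("pointer line at top",f(406,190,.1235),f(406,255,.1235))
a=[f(*p,.101) for p in((330,168),(480,167),(331,310),(477,309))];print(a,np.mean(a,0))
print("bolts yaw",[np.degrees(np.arctan2(*(q-p)[1::-1])) for p,q in((a[2],a[0]),(a[3],a[1]),(a[1],a[0]))],"ptr",np.degrees(np.arctan2(*(f(406,190,.1235)-f(406,255,.1235))[1::-1])))
print("tab",f(399,137,.101),f(507,137,.101))
b=[f(*p,.075) for p in((83,50),(728,58))];print("box",b)
E
```

```text
t 2.7 pos [ 0.5879 -0.2695  0.2222] yaw -13.16 tz [-0.0004  0.0018 -1.    ] F [0.3969 0.4447 0.2069] M [-0.0135  0.149  -0.0337] w 51.1
need t [ 0.0001  0.0087 -0.0078]
ring [ 0.5889 -0.2774  0.1045]
pointer line at top [ 0.6147 -0.2833  0.1235] [ 0.5906 -0.2779  0.1235]
[array([ 0.6255, -0.2558,  0.101 ]), array([ 0.6125, -0.3131,  0.101 ]), array([ 0.568 , -0.2415,  0.101 ]), array([ 0.5547, -0.3006,  0.101 ])] [ 0.5902 -0.2777  0.101 ]
bolts yaw [np.float64(-13.988229321872232), np.float64(-12.174540871538948), np.float64(77.24297548148645)] ptr -12.656725122620127
tab [ 0.6311 -0.2848  0.101 ] [ 0.6216 -0.3255  0.101 ]
box [array([ 0.6917, -0.1666,  0.075 ]), array([ 0.6286, -0.4228,  0.075 ])]
```

The wrist crop shows the lock square to the image, with the dial centre at (405,245) and the white pointer line at column 406 pointing straight to the shackle. So the dial is at twelve and the lock's yaw is about -13°. The fingers flank it at (255,345) and (515,345). I'll descend part way now.

Call:
carry_out([
  {"tx": 0.001, "ty": 0.0075, "tz": 0.03, "rx": 0, "ry": 0, "rz": 0, "jaw": 0.45},
  {"tx": 0.001, "ty": 0.0075, "tz": 0.06, "rx": 0, "ry": 0, "rz": 0, "jaw": 0.45},
  {"tx": 0.001, "ty": 0.0075, "tz": 0.08, "rx": 0, "ry": 0, "rz": 0, "jaw": 0.45},
  {"tx": 0.001, "ty": 0.0075, "tz": 0.08, "rx": 0, "ry": 0, "rz": 0, "jaw": 0.45},
  {"tx": 0.001, "ty": 0.0075, "tz": 0.08, "rx": 0, "ry": 0, "rz": 0, "jaw": 0.45},
])

```text
time: 3.32
position: [0.5877, -0.2791, 0.1438]
tool_rot: [3.12, -0.364, 0.003]
ft_force: [-0.2, 0.5, -0.3]
grip_width: 0.448
```

```bash
python3 - <<'E'
from h import *
to([.588,-.2775,.109]);print(ctrl.get_state()["joint_positions"])
c,i=shot("wrist","w2")
cv2.imwrite("pics/w2.png",cv2.resize(i[80:330,120:440],None,fx=2.4,fy=2.4,interpolation=cv2.INTER_CUBIC)[:,:,::-1])
E
```

```text
t 3.33 pos [ 0.5877 -0.2791  0.1438] yaw -13.31 tz [ 0.0018 -0.0004 -1.    ] F [-0.1641  0.4688 -0.2758] M [-0.0015  0.1228 -0.0264] w 39.0
need t [-0.0002 -0.0016  0.0348]
[-0.1792  0.4473  0.7658  1.5751 -0.3223  1.248  -1.1631]
```

View pics/w2.png

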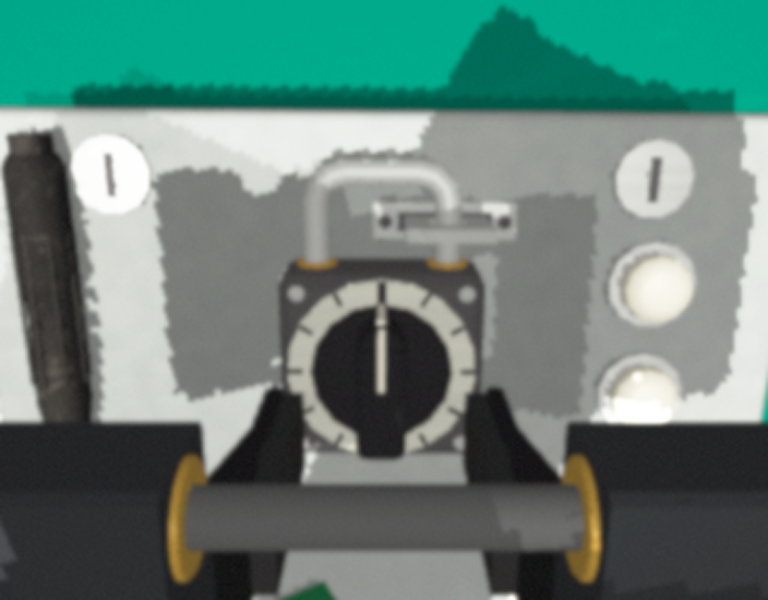

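The bar (columns 358 to 405, pointer at 381) lies midway between the fingertips. Going down and gripping.

Call:
carry_out([
  {"tx": 0, "ty": -0.001, "tz": 0.015, "rx": 0, "ry": 0, "rz": 0, "jaw": 0.45},
  {"tx": 0, "ty": -0.001, "tz": 0.03, "rx": 0, "ry": 0, "rz": 0, "jaw": 0.45},
  {"tx": 0, "ty": -0.001, "tz": 0.035, "rx": 0, "ry": 0, "rz": 0, "jaw": 0.45},
  {"tx": 0, "ty": -0.001, "tz": 0.035, "rx": 0, "ry": 0, "rz": 0, "jaw": 0.3},
  {"tx": 0, "ty": -0.001, "tz": 0.035, "rx": 0, "ry": 0, "rz": 0, "jaw": 0.2},
  {"tx": 0, "ty": -0.001, "tz": 0.035, "rx": 0, "ry": 0, "rz": 0, "jaw": 0},
  {"tx": 0, "ty": -0.001, "tz": 0.035, "rx": 0, "ry": 0, "rz": 0, "jaw": 0},
  {"tx": 0, "ty": -0.001, "tz": 0.035, "rx": 0, "ry": 0, "rz": 0, "jaw": 0},
], grip_force=30)

```text
time: 4.38
position: [0.5875, -0.2782, 0.1079]
tool_rot: [-3.12, 0.365, -0.001]
ft_force: [-0.3, 0.4, 1.5]
grip_width: 0.159
```

```bash
python3 - <<'E'
from h import *
st()
c,i=shot("wrist","w3")
cv2.imwrite("pics/w3.png",cv2.resize(i[80:330,120:440],None,fx=2.4,fy=2.4,interpolation=cv2.INTER_CUBIC)[:,:,::-1])
E
```

```text
t 4.38 pos [ 0.5875 -0.2782  0.1079] yaw -13.36 tz [ 0.0007  0.     -1.    ] F [-0.3377  0.4152  1.5394] M [ 0.0429  0.1362 -0.0596] w 13.9
```

View pics/w3.png

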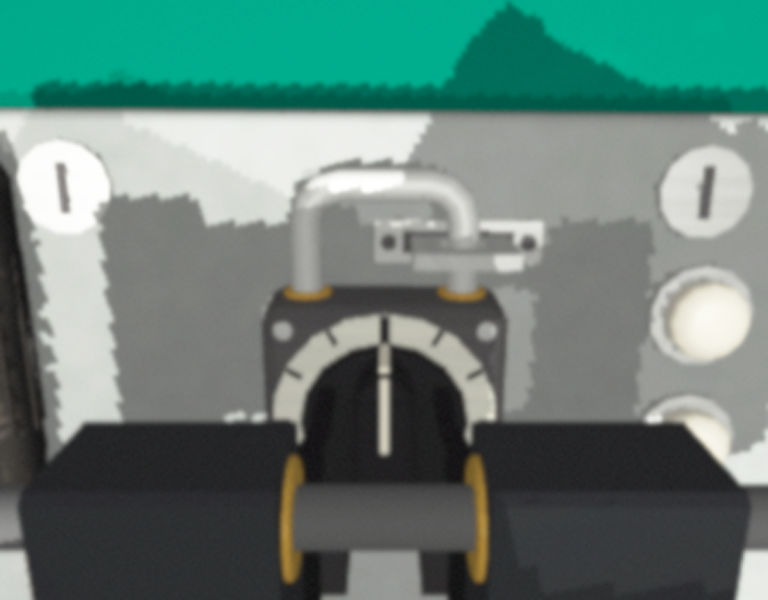

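Gripped at 13.9 mm, which is the bar's width. The pointer aligns with the dial ring's 12 tick at (385,330), and ticks show at ±30°. Now turning clockwise, stopping short of one to look.

Call:
carry_out([
  {"tx": 0, "ty": 0, "tz": 0, "rx": 0, "ry": 0, "rz": 0.1, "jaw": 0},
  {"tx": 0, "ty": 0, "tz": 0, "rx": 0, "ry": 0, "rz": 0.2, "jaw": 0},
  {"tx": 0, "ty": 0, "tz": 0, "rx": 0, "ry": 0, "rz": 0.3, "jaw": 0},
  {"tx": 0, "ty": 0, "tz": 0, "rx": 0, "ry": 0, "rz": 0.38, "jaw": 0},
  {"tx": 0, "ty": 0, "tz": 0, "rx": 0, "ry": 0, "rz": 0.45, "jaw": 0},
  {"tx": 0, "ty": 0, "tz": 0, "rx": 0, "ry": 0, "rz": 0.45, "jaw": 0},
  {"tx": 0, "ty": 0, "tz": 0, "rx": 0, "ry": 0, "rz": 0.45, "jaw": 0},
])

```text
time: 5.3
position: [0.5881, -0.2776, 0.1079]
tool_rot: [-2.96, 1.049, -0.002]
ft_force: [2.4, 1.6, 3.0]
grip_width: 0.159
```

```bash
python3 - <<'E'
from h import *
st()
c,i=shot("wrist","w4")
cv2.imwrite("pics/w4.png",cv2.resize(i[80:330,120:440],None,fx=2.4,fy=2.4,interpolation=cv2.INTER_CUBIC)[:,:,::-1])
E
```

```text
t 5.3 pos [ 0.5881 -0.2776  0.1079] yaw -39.04 tz [ 0.0014  0.0006 -1.    ] F [2.3658 1.6295 3.0044] M [ 0.4307 -0.2582  0.0057] w 13.9
```

View pics/w4.png

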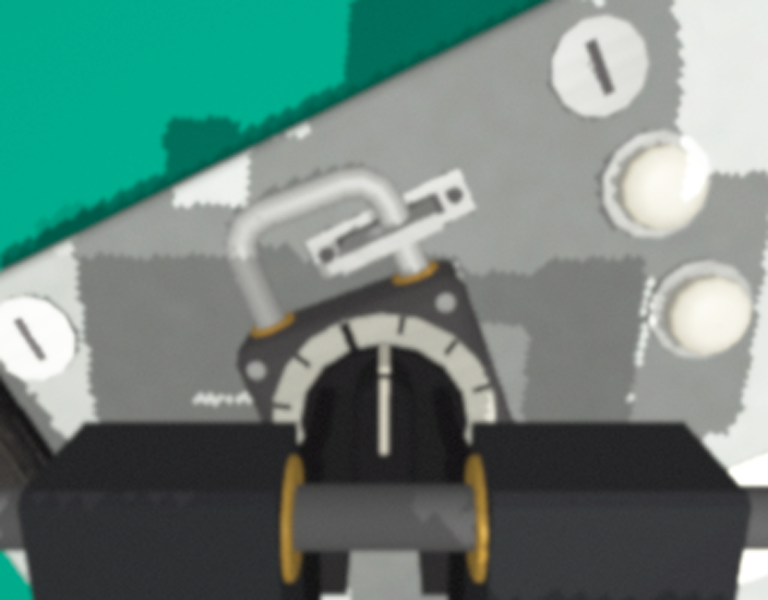

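The ring's bold 12 tick is at (348,337) and the one tick at (402,323), with the pointer at column 385. The dial is about 20° on and the body has swung about 4-5° with it. Going on in small steps.

Call:
carry_out([
  {"tx": 0, "ty": 0, "tz": 0, "rx": 0, "ry": 0, "rz": 0.05, "jaw": 0},
  {"tx": 0, "ty": 0, "tz": 0, "rx": 0, "ry": 0, "rz": 0.09, "jaw": 0},
  {"tx": 0, "ty": 0, "tz": 0, "rx": 0, "ry": 0, "rz": 0.09, "jaw": 0},
  {"tx": 0, "ty": 0, "tz": 0, "rx": 0, "ry": 0, "rz": 0.09, "jaw": 0},
])

```text
time: 5.85
position: [0.5876, -0.278, 0.1079]
tool_rot: [-2.91, 1.183, -0.001]
ft_force: [1.3, 1.4, 1.8]
grip_width: 0.153
```

```bash
python3 - <<'E'
from h import *
st()
c,i=shot("wrist","w5")
cv2.imwrite("pics/w5.png",cv2.resize(i[80:330,120:440],None,fx=2.4,fy=2.4,interpolation=cv2.INTER_CUBIC)[:,:,::-1])
E
```

```text
t 5.85 pos [ 0.5876 -0.278   0.1079] yaw -44.25 tz [ 0.0007  0.0003 -1.    ] F [1.2541 1.4253 1.84  ] M [ 0.418  -0.1931 -0.0399] w 13.3
```

View pics/w5.png

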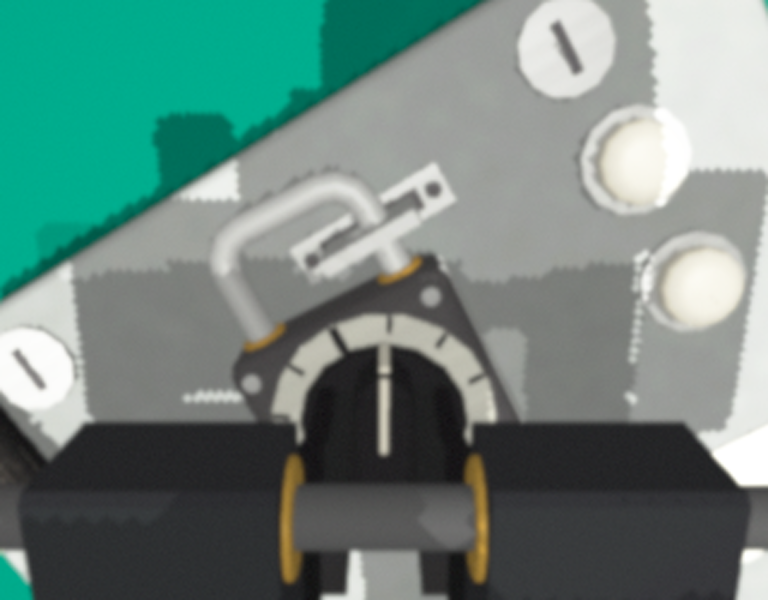

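```bash
cat >> h.py <<'E'
def ang(name,px,ctr,h=.1055,fx=2.4,x0=120,y0=80):
    z=np.load(f"pics/{name}.npz");c=dict(intrinsics=z["K"],R=z["R"],t=z["t"])
    T=[]
    for u,v in px:
        P=ray(c,x0+(u+.5)/fx-.5,y0+(v+.5)/fx-.5,h);d=P[:2]-np.array(ctr);T.append((round(float(np.degrees(np.arctan2(d[1],d[0]))),1),round(float(np.hypot(*d))*1e3,1)))
    return T
E
python3 - <<'E'
from h import *
for h in(.104,.1055):
  print("w3",ang("w3",[(385,328),(332,337),(438,337),(293,373),(476,373)],(.5875,-.2782),h))
  print("w4",ang("w4",[(349,337),(402,323),(450,347),(305,363),(484,387)],(.5881,-.2776),h))
  print("w5",ang("w5",[(339,342),(389,322),(441,341),(297,370),(475,379)],(.5876,-.278),h))
for w,p in(("w3",[(307,292),(462,293)]),("w4",[(272,325),(415,270)]),("w5",[(265,335),(402,269)])):
  z=np.load(f"pics/{w}.npz");c=dict(intrinsics=z["K"],R=z["R"],t=z["t"])
  a,b=[ray(c,120+(u+.5)/2.4-.5,80+(v+.5)/2.4-.5,.088) for u,v in p];d=a-b;print(w,"body yaw",np.degrees(np.arctan2(-d[0],d[1])))
E
```

```text
w3 [(-11.8, 25.8), (16.5, 27.1), (-40.6, 26.4), (45.3, 27.2), (-70.0, 25.8)]
w4 [(-16.3, 24.9), (-45.8, 26.7), (-75.0, 25.2), (12.5, 26.1), (-106.0, 25.5)]
w5 [(-15.2, 24.7), (-44.5, 26.7), (-74.3, 25.3), (13.1, 26.6), (-104.7, 24.4)]
w3 [(-11.8, 26.3), (15.8, 27.5), (-39.9, 26.8), (44.0, 27.3), (-68.7, 26.0)]
w4 [(-16.9, 25.3), (-45.6, 27.2), (-74.1, 25.6), (11.3, 26.3), (-104.5, 25.6)]
w5 [(-16.0, 25.1), (-44.4, 27.2), (-73.5, 25.7), (11.8, 26.7), (-103.3, 24.5)]
w3 body yaw -13.698390885324983
w4 body yaw -17.338621906601638
w5 body yaw -17.817693004373677
```

Call:
carry_out([
  {"tx": 0, "ty": 0, "tz": 0, "rx": 0, "ry": 0, "rz": 0.02, "jaw": 0},
  {"tx": 0, "ty": 0, "tz": 0, "rx": 0, "ry": 0, "rz": 0.04, "jaw": 0},
  {"tx": 0, "ty": 0, "tz": 0, "rx": 0, "ry": 0, "rz": 0.04, "jaw": 0},
  {"tx": 0, "ty": 0, "tz": 0, "rx": 0, "ry": 0, "rz": 0.04, "jaw": 0},
])

```text
time: 6.4
position: [0.5875, -0.2782, 0.1079]
tool_rot: [-2.885, 1.243, -0.001]
ft_force: [1.7, 2.0, 4.8]
grip_width: 0.158
```

```bash
python3 - <<'E'
from h import *
st()
c,i=shot("wrist","w6")
cv2.imwrite("pics/w6.png",cv2.resize(i[80:330,120:440],None,fx=2.4,fy=2.4,interpolation=cv2.INTER_CUBIC)[:,:,::-1])
E
```

```text
t 6.4 pos [ 0.5875 -0.2782  0.1079] yaw -46.61 tz [ 0.0007  0.0001 -1.    ] F [1.6792 1.9723 4.8134] M [ 0.7042 -0.267  -0.0035] w 13.8
```

View pics/w6.png

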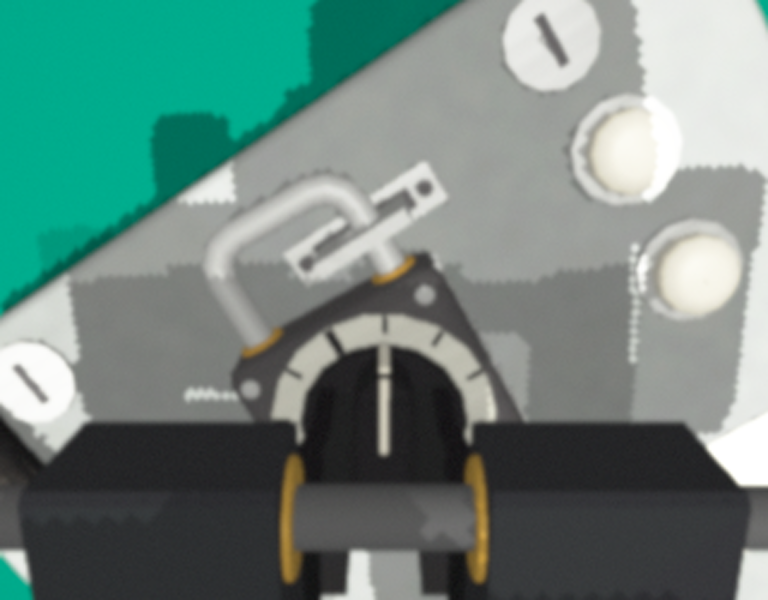

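The one tick (385,322) now sits under the pointer, with its neighbours symmetric at (335,342) and (438,338). I'll loosen the jaws briefly so the notch settles the dial, then check it.

Call:
carry_out([
  {"tx": 0, "ty": 0, "tz": 0, "rx": 0, "ry": 0, "rz": 0, "jaw": 0.25},
  {"tx": 0, "ty": 0, "tz": 0, "rx": 0, "ry": 0, "rz": 0, "jaw": 0.25},
  {"tx": 0, "ty": 0, "tz": 0, "rx": 0, "ry": 0, "rz": 0, "jaw": 0.25},
])

```text
time: 6.82
position: [0.5862, -0.2787, 0.1069]
tool_rot: [2.884, -1.244, -0.002]
ft_force: [-0.2, -0.6, -0.4]
grip_width: 0.243
```

```bash
python3 - <<'E'
from h import *
st()
c,i=shot("wrist","w7")
cv2.imwrite("pics/w7.png",cv2.resize(i[80:330,120:440],None,fx=2.4,fy=2.4,interpolation=cv2.INTER_CUBIC)[:,:,::-1])
E
```

```text
t 6.83 pos [ 0.5862 -0.2787  0.1069] yaw -46.65 tz [-0.0016 -0.0003 -1.    ] F [-0.1803 -0.6235 -0.3773] M [ 0.0535  0.1848 -0.05  ] w 21.2
```

View pics/w7.png

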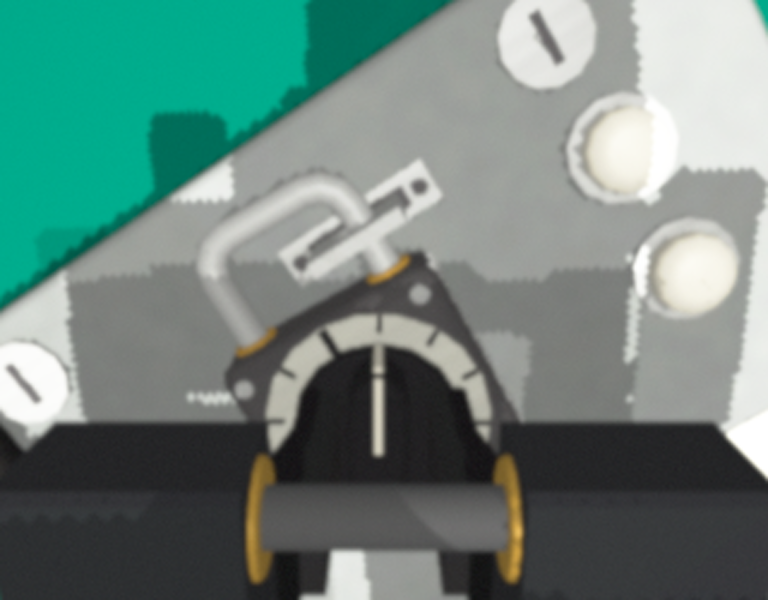

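Released, the pointer (378) still sits on the one tick (379,321), so the dial is seated in the one o'clock notch. I'll regrip and turn counter-clockwise, stopping short of eleven.

Call:
carry_out([
  {"tx": 0, "ty": 0, "tz": 0, "rx": 0, "ry": 0, "rz": 0, "jaw": 0},
  {"tx": 0, "ty": 0, "tz": 0, "rx": 0, "ry": 0, "rz": 0, "jaw": 0},
  {"tx": 0, "ty": 0, "tz": 0, "rx": 0, "ry": 0, "rz": -0.12, "jaw": 0},
  {"tx": 0, "ty": 0, "tz": 0, "rx": 0, "ry": 0, "rz": -0.24, "jaw": 0},
  {"tx": 0, "ty": 0, "tz": 0, "rx": 0, "ry": 0, "rz": -0.36, "jaw": 0},
  {"tx": 0, "ty": 0, "tz": 0, "rx": 0, "ry": 0, "rz": -0.48, "jaw": 0},
  {"tx": 0, "ty": 0, "tz": 0, "rx": 0, "ry": 0, "rz": -0.6, "jaw": 0},
  {"tx": 0, "ty": 0, "tz": 0, "rx": 0, "ry": 0, "rz": -0.72, "jaw": 0},
  {"tx": 0, "ty": 0, "tz": 0, "rx": 0, "ry": 0, "rz": -0.84, "jaw": 0},
  {"tx": 0, "ty": 0, "tz": 0, "rx": 0, "ry": 0, "rz": -0.94, "jaw": 0},
  {"tx": 0, "ty": 0, "tz": 0, "rx": 0, "ry": 0, "rz": -1.03, "jaw": 0},
  {"tx": 0, "ty": 0, "tz": 0, "rx": 0, "ry": 0, "rz": -1.03, "jaw": 0},
])

```text
time: 8.38
position: [0.5867, -0.2789, 0.1074]
tool_rot: [3.123, 0.337, -0.001]
ft_force: [-0.1, -0.6, -1.1]
grip_width: 0.155
```

```bash
python3 - <<'E'
from h import *
st()
c,i=shot("wrist","w8")
cv2.imwrite("pics/w8.png",cv2.resize(i[80:330,120:440],None,fx=2.4,fy=2.4,interpolation=cv2.INTER_CUBIC)[:,:,::-1])
E
```

```text
t 8.38 pos [ 0.5867 -0.2789  0.1074] yaw 12.33 tz [-0.0005 -0.0005 -1.    ] F [-0.0543 -0.5595 -1.1168] M [-0.4177  0.3634  0.012 ] w 13.5
```

View pics/w8.png

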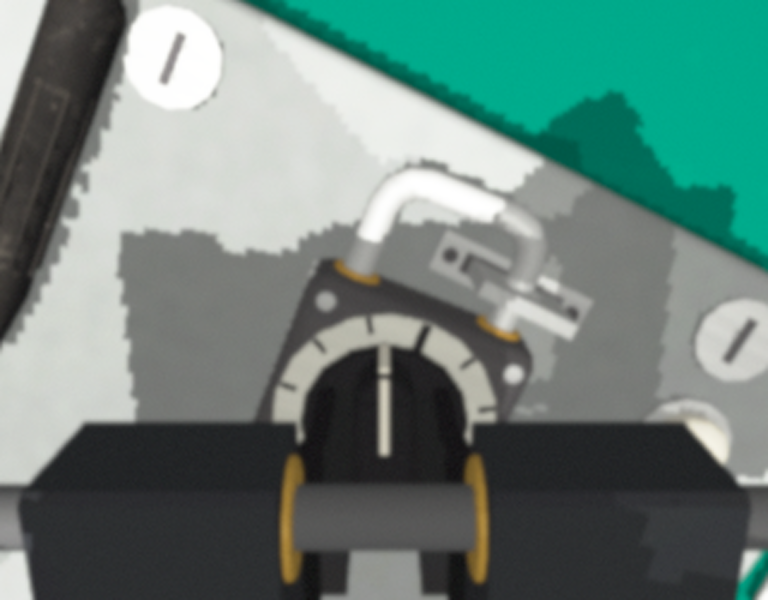

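The bold 12 tick is at (423,337) and the eleven tick at (369,323), so the dial is at about -21°, a mirror of before. From the same point last time it took 0.13 rad more.

Call:
carry_out([
  {"tx": 0, "ty": 0, "tz": 0, "rx": 0, "ry": 0, "rz": -0.05, "jaw": 0},
  {"tx": 0, "ty": 0, "tz": 0, "rx": 0, "ry": 0, "rz": -0.1, "jaw": 0},
  {"tx": 0, "ty": 0, "tz": 0, "rx": 0, "ry": 0, "rz": -0.13, "jaw": 0},
  {"tx": 0, "ty": 0, "tz": 0, "rx": 0, "ry": 0, "rz": -0.13, "jaw": 0},
  {"tx": 0, "ty": 0, "tz": 0, "rx": 0, "ry": 0, "rz": -0.13, "jaw": 0},
])

```text
time: 9.05
position: [0.587, -0.2783, 0.1074]
tool_rot: [3.095, 0.54, -0.001]
ft_force: [-0.7, -0.8, -1.7]
grip_width: 0.158
```

```bash
python3 - <<'E'
from h import *
st()
c,i=shot("wrist","w9")
cv2.imwrite("pics/w9.png",cv2.resize(i[80:330,120:440],None,fx=2.4,fy=2.4,interpolation=cv2.INTER_CUBIC)[:,:,::-1])
E
```

```text
t 9.05 pos [ 0.587  -0.2783  0.1074] yaw 19.81 tz [-0.0003 -0.0001 -1.    ] F [-0.7151 -0.8391 -1.7216] M [-0.4683  0.4168 -0.045 ] w 13.7
```

View pics/w9.png

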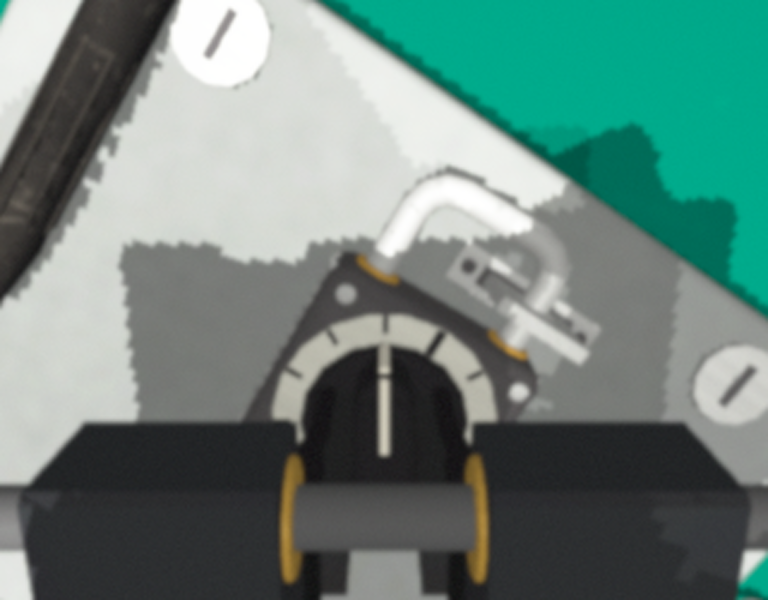

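The eleven tick (386,321) is under the pointer and the dial is seated. The body's x now lies at yaw -10°, which is +30° in the tool's x-y. Pulling back along it with a firmer grip.

Call:
carry_out([
  {"tx": 0, "ty": 0, "tz": 0, "rx": 0, "ry": 0, "rz": 0, "jaw": 0},
  {"tx": -0.003, "ty": -0.0018, "tz": 0, "rx": 0, "ry": 0, "rz": 0, "jaw": 0},
  {"tx": -0.006, "ty": -0.0035, "tz": 0, "rx": 0, "ry": 0, "rz": 0, "jaw": 0},
  {"tx": -0.009, "ty": -0.0052, "tz": 0, "rx": 0, "ry": 0, "rz": 0, "jaw": 0},
  {"tx": -0.012, "ty": -0.007, "tz": 0, "rx": 0, "ry": 0, "rz": 0, "jaw": 0},
  {"tx": -0.012, "ty": -0.007, "tz": 0, "rx": 0, "ry": 0, "rz": 0, "jaw": 0},
  {"tx": -0.012, "ty": -0.007, "tz": 0, "rx": 0, "ry": 0, "rz": 0, "jaw": 0},
], grip_force=45)

```text
time: 9.98
position: [0.5737, -0.2756, 0.1076]
tool_rot: [3.094, 0.542, 0.0]
ft_force: [2.7, -1.9, -3.9]
grip_width: 0.153
```

```bash
python3 - <<'E'
from h import *
st()
c,i=shot("wrist","w10")
cv2.imwrite("pics/w10.png",cv2.resize(i[80:330,120:440],None,fx=2.4,fy=2.4,interpolation=cv2.INTER_CUBIC)[:,:,::-1])
E
```

```text
t 9.97 pos [ 0.5737 -0.2756  0.1076] yaw 19.87 tz [ 0.0003  0.     -1.    ] F [ 2.679  -1.9092 -3.9433] M [-0.5486 -0.5901 -0.0146] w 13.4
```

View pics/w10.png

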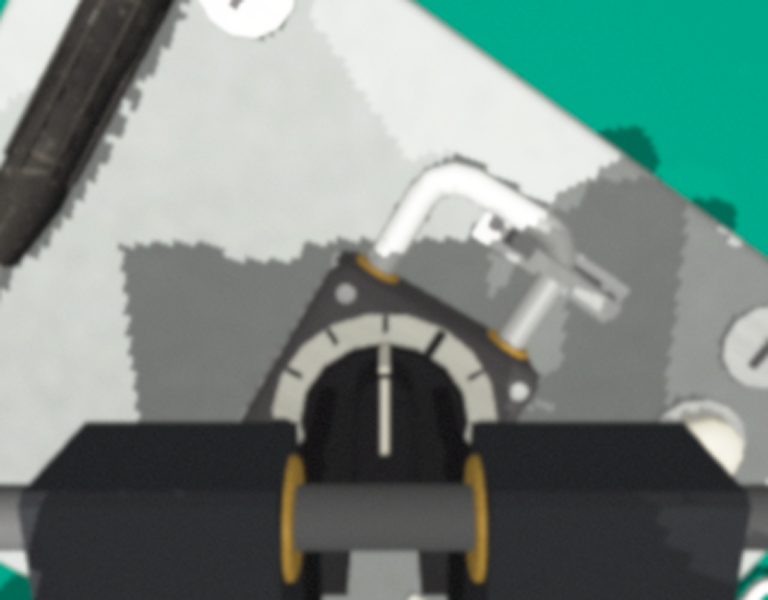

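The bow has come up to the tab at (575,265), the shackle is still shut, and the dial is still on eleven. I'll pull on.

Call:
carry_out([
  {"tx": -0.0025, "ty": -0.0015, "tz": 0, "rx": 0, "ry": 0, "rz": 0, "jaw": 0},
  {"tx": -0.005, "ty": -0.003, "tz": 0, "rx": 0, "ry": 0, "rz": 0, "jaw": 0},
  {"tx": -0.0075, "ty": -0.0045, "tz": 0, "rx": 0, "ry": 0, "rz": 0, "jaw": 0},
  {"tx": -0.0075, "ty": -0.0045, "tz": 0, "rx": 0, "ry": 0, "rz": 0, "jaw": 0},
  {"tx": -0.0075, "ty": -0.0045, "tz": 0, "rx": 0, "ry": 0, "rz": 0, "jaw": 0},
])

```text
time: 10.65
position: [0.5646, -0.2739, 0.1075]
tool_rot: [-3.094, -0.542, 0.001]
ft_force: [2.0, -1.0, -3.8]
grip_width: 0.157
```

```bash
python3 - <<'E'
from h import *
st()
c,i=shot("wrist","w11")
cv2.imwrite("pics/w11.png",cv2.resize(i[80:330,120:440],None,fx=2.4,fy=2.4,interpolation=cv2.INTER_CUBIC)[:,:,::-1])
E
```

```text
t 10.65 pos [ 0.5646 -0.2739  0.1075] yaw 19.86 tz [-0.0007  0.0004 -1.    ] F [ 2.0089 -0.9818 -3.8373] M [-0.4244 -0.3893 -0.0502] w 13.7
```

View pics/w11.png

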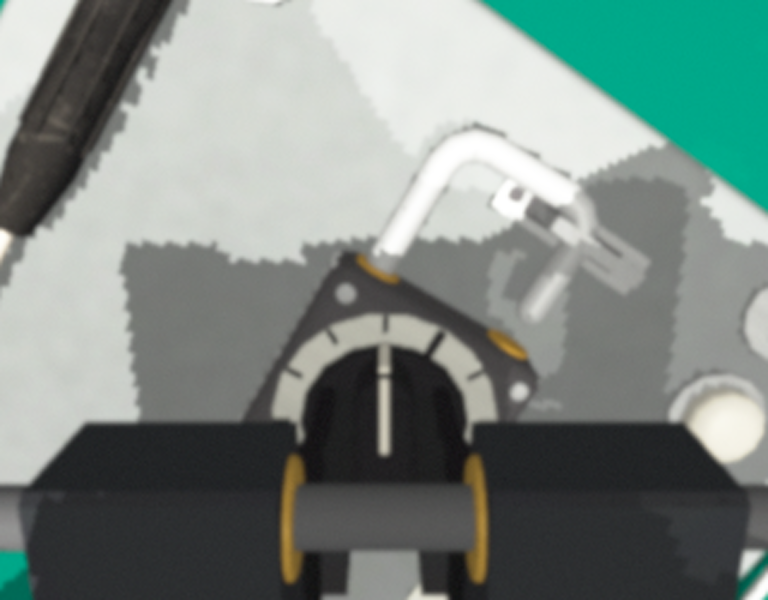

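It's unlocked: the short leg tip is out of the body at (530,310). Pulling on to the stop.

Call:
carry_out([
  {"tx": -0.0025, "ty": -0.0015, "tz": 0, "rx": 0, "ry": 0, "rz": 0, "jaw": 0},
  {"tx": -0.005, "ty": -0.003, "tz": 0, "rx": 0, "ry": 0, "rz": 0, "jaw": 0},
  {"tx": -0.0075, "ty": -0.0043, "tz": 0, "rx": 0, "ry": 0, "rz": 0, "jaw": 0},
  {"tx": -0.0075, "ty": -0.0043, "tz": 0, "rx": 0, "ry": 0, "rz": 0, "jaw": 0},
  {"tx": -0.0075, "ty": -0.0043, "tz": 0, "rx": 0, "ry": 0, "rz": 0, "jaw": 0},
])

```text
time: 11.32
position: [0.5585, -0.2728, 0.108]
tool_rot: [3.092, 0.542, 0.006]
ft_force: [8.0, -3.3, -8.0]
grip_width: 0.153
```

Call:
carry_out([
  {"tx": -0.001, "ty": -0.0006, "tz": 0, "rx": 0, "ry": 0, "rz": 0, "jaw": 0},
  {"tx": -0.002, "ty": -0.0012, "tz": 0, "rx": 0, "ry": 0, "rz": 0, "jaw": 0},
  {"tx": -0.002, "ty": -0.0012, "tz": 0, "rx": 0, "ry": 0, "rz": 0, "jaw": 0},
  {"tx": -0.002, "ty": -0.0012, "tz": 0, "rx": 0, "ry": 0, "rz": 0, "jaw": 0},
])

```text
time: 11.82
position: [0.5582, -0.2727, 0.1083]
tool_rot: [3.089, 0.543, 0.012]
ft_force: [12.3, -4.7, -10.0]
grip_width: 0.155
```

```bash
python3 - <<'E'
from h import *
st()
c,i=shot("wrist","w12")
cv2.imwrite("pics/w12.png",cv2.resize(i[80:330,120:440],None,fx=2.4,fy=2.4,interpolation=cv2.INTER_CUBIC)[:,:,::-1])
E
```

```text
t 11.82 pos [ 0.5582 -0.2727  0.1083] yaw 19.93 tz [ 0.0083 -0.0034 -1.    ] F [12.2862 -4.7146 -9.9598] M [-1.1635 -2.7132 -0.0154] w 13.5
```

View pics/w12.png

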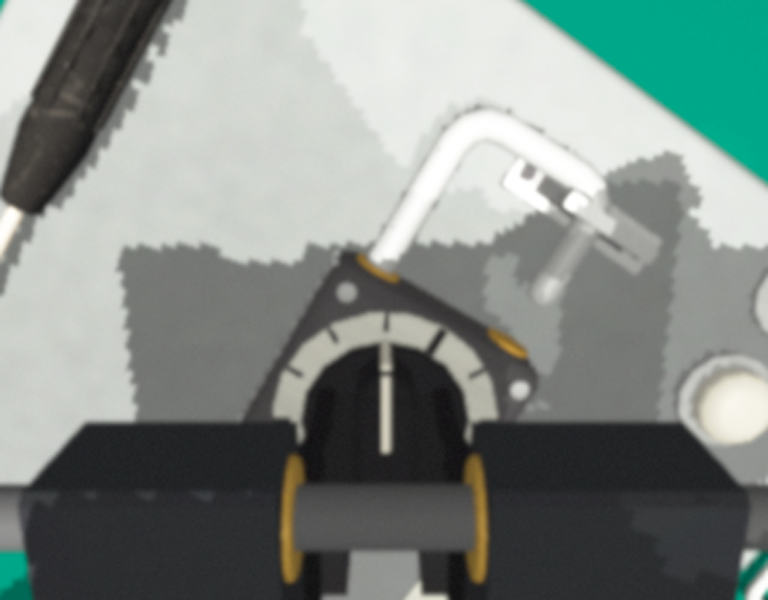

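```bash
python3 - <<'E'
from h import *
z=np.load("pics/w12.npz");c=dict(intrinsics=z["K"],R=z["R"],t=z["t"])
f=lambda u,v,h=.088:ray(c,120+(u+.5)/2.4-.5,80+(v+.5)/2.4-.5,h)
l,s,tip=f(379,268),f(509,346),f(542,297);print(l,s,tip,np.linalg.norm(tip-s),np.linalg.norm(l-s))
d=l-s;print("body yaw",np.degrees(np.arctan2(-d[0],d[1])))
# tab top ends
for p in((505,185),(650,265),(522,165),(600,215)):print(p,f(*p,.101))
E
```

```text
[ 0.59256682 -0.25869415  0.088     ] [ 0.5843142 -0.2985115  0.088    ] [ 0.59974833 -0.30139597  0.088     ] 0.015701350856804186 0.04066358722634498
body yaw -11.709436161777928
(505, 185) [ 0.62391098 -0.2785      0.101     ]
(650, 265) [ 0.61818467 -0.31857547  0.101     ]
(522, 165) [ 0.62947221 -0.28042582  0.101     ]
(600, 215) [ 0.62506375 -0.30222026  0.101     ]
```

The body has stopped at 12 N with no further motion. The gap between face and tip measures about 13-15 mm, so the shackle is fully out. Total draw was 29 mm. The command leads the measured pose by about 4 mm, so I'll push forward about 35 mm and check before lifting.

Call:
carry_out([
  {"tx": 0.005, "ty": 0.003, "tz": 0, "rx": 0, "ry": 0, "rz": 0, "jaw": 0},
  {"tx": 0.01, "ty": 0.006, "tz": 0, "rx": 0, "ry": 0, "rz": 0, "jaw": 0},
  {"tx": 0.015, "ty": 0.0087, "tz": 0, "rx": 0, "ry": 0, "rz": 0, "jaw": 0},
  {"tx": 0.02, "ty": 0.0115, "tz": 0, "rx": 0, "ry": 0, "rz": 0, "jaw": 0},
  {"tx": 0.025, "ty": 0.0145, "tz": 0, "rx": 0, "ry": 0, "rz": 0, "jaw": 0},
  {"tx": 0.03, "ty": 0.0173, "tz": 0, "rx": 0, "ry": 0, "rz": 0, "jaw": 0},
  {"tx": 0.03, "ty": 0.0173, "tz": 0, "rx": 0, "ry": 0, "rz": 0, "jaw": 0},
  {"tx": 0.03, "ty": 0.0173, "tz": 0, "rx": 0, "ry": 0, "rz": 0, "jaw": 0},
])

```text
time: 12.88
position: [0.5889, -0.278, 0.1075]
tool_rot: [3.094, 0.543, 0.002]
ft_force: [0.4, -0.7, -2.6]
grip_width: 0.153
```

```bash
python3 - <<'E'
from h import *
s,T=st();d=s["position"]-np.array([.5582,-.2727,.1083]);print("fwd",d@[.98,-.199,0],d@[.199,.98,0])
c,i=shot("wrist","w13")
cv2.imwrite("pics/w13.png",cv2.resize(i[80:330,120:440],None,fx=2.4,fy=2.4,interpolation=cv2.INTER_CUBIC)[:,:,::-1])
E
```

```text
t 12.88 pos [ 0.5889 -0.278   0.1075] yaw 19.89 tz [ 0.0011 -0.0002 -1.    ] F [ 0.4048 -0.6509 -2.589 ] M [-0.1302 -0.021  -0.0016] w 13.3
fwd 0.03116804146877233 0.0009350236586285112
```

View pics/w13.png

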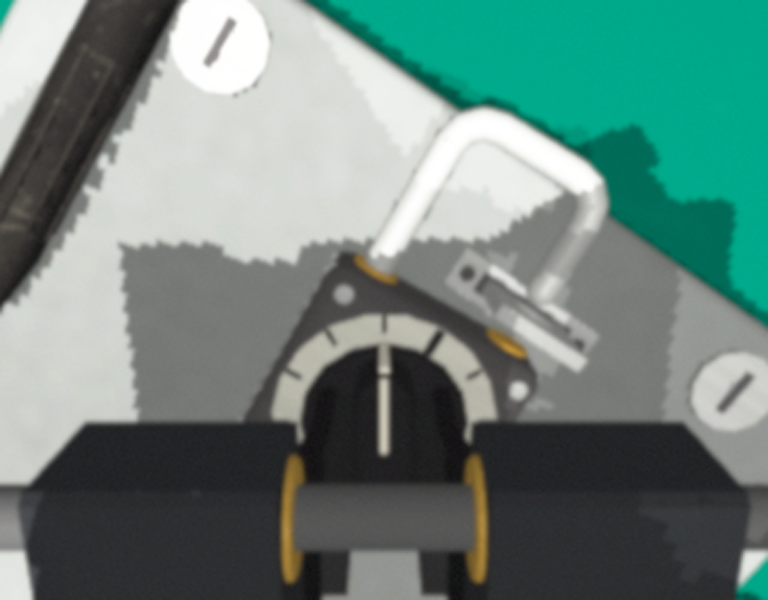

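Forward by 31 mm, and the tip (545,292) is about at the tab's far face. I'll push 2.5 mm more to centre the tab in the gap, then lift a little and check.

Call:
carry_out([
  {"tx": 0.0022, "ty": 0.0012, "tz": 0, "rx": 0, "ry": 0, "rz": 0, "jaw": 0},
  {"tx": 0.0022, "ty": 0.0012, "tz": 0, "rx": 0, "ry": 0, "rz": 0, "jaw": 0},
  {"tx": 0.0022, "ty": 0.0012, "tz": 0, "rx": 0, "ry": 0, "rz": 0, "jaw": 0},
])

```text
time: 13.3
position: [0.5907, -0.2784, 0.1075]
tool_rot: [-3.094, -0.542, 0.0]
ft_force: [-0.8, 0.8, -2.8]
grip_width: 0.156
```

```bash
python3 - <<'E'
from h import *
s,T=st();d=s["position"]-np.array([.5582,-.2727,.1083]);print("fwd",d@[.98,-.199,0],d@[.199,.98,0])
c,i=shot("wrist","w14")
cv2.imwrite("pics/w14.png",cv2.resize(i[80:330,120:440],None,fx=2.4,fy=2.4,interpolation=cv2.INTER_CUBIC)[:,:,::-1])
E
```

```text
t 13.3 pos [ 0.5907 -0.2784  0.1075] yaw 19.87 tz [-0.0002  0.0003 -1.    ] F [-0.7629  0.7739 -2.8239] M [-0.0621  0.3495 -0.0049] w 13.5
fwd 0.03292954449978861 0.0009173333912795461
```

View pics/w14.png

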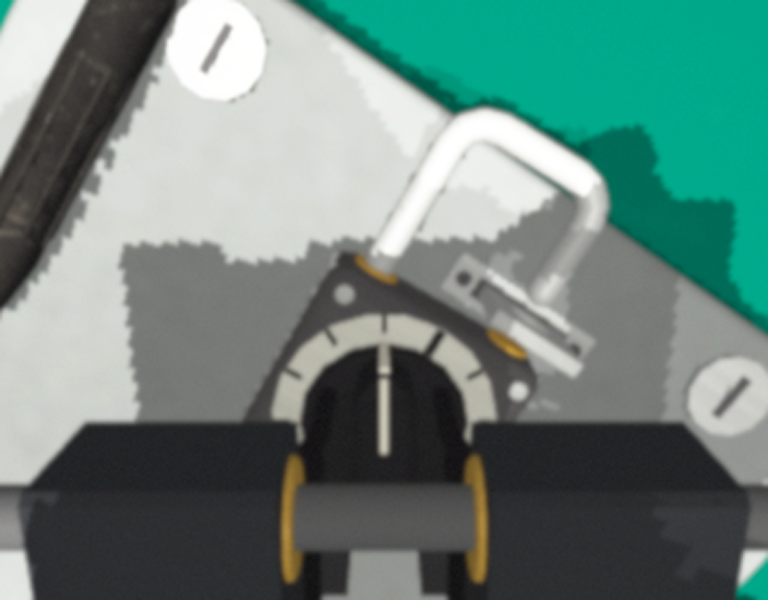

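Forward 33 mm. The tab's top edge (497,320)-(582,372) is now clear of the tip (543,295) and just ahead of the face. Test lift of 6 mm.

Call:
carry_out([
  {"tx": 0.0004, "ty": 0.0002, "tz": -0.003, "rx": 0, "ry": 0, "rz": 0, "jaw": 0},
  {"tx": 0.0004, "ty": 0.0002, "tz": -0.006, "rx": 0, "ry": 0, "rz": 0, "jaw": 0},
  {"tx": 0.0004, "ty": 0.0002, "tz": -0.006, "rx": 0, "ry": 0, "rz": 0, "jaw": 0},
  {"tx": 0.0004, "ty": 0.0002, "tz": -0.006, "rx": 0, "ry": 0, "rz": 0, "jaw": 0},
])

```text
time: 13.85
position: [0.5912, -0.2785, 0.1135]
tool_rot: [-3.094, -0.542, -0.0]
ft_force: [0.1, 0.4, -4.0]
grip_width: 0.158
```

```bash
python3 - <<'E'
from h import *
st()
c,i=shot("wrist","w15")
cv2.imwrite("pics/w15.png",cv2.resize(i[80:330,120:440],None,fx=2.4,fy=2.4,interpolation=cv2.INTER_CUBIC)[:,:,::-1])
E
```

```text
t 13.85 pos [ 0.5912 -0.2785  0.1135] yaw 19.87 tz [ 0.      0.0001 -1.    ] F [ 0.0625  0.3671 -3.9896] M [-0.039   0.1655 -0.0295] w 13.7
```

View pics/w15.png

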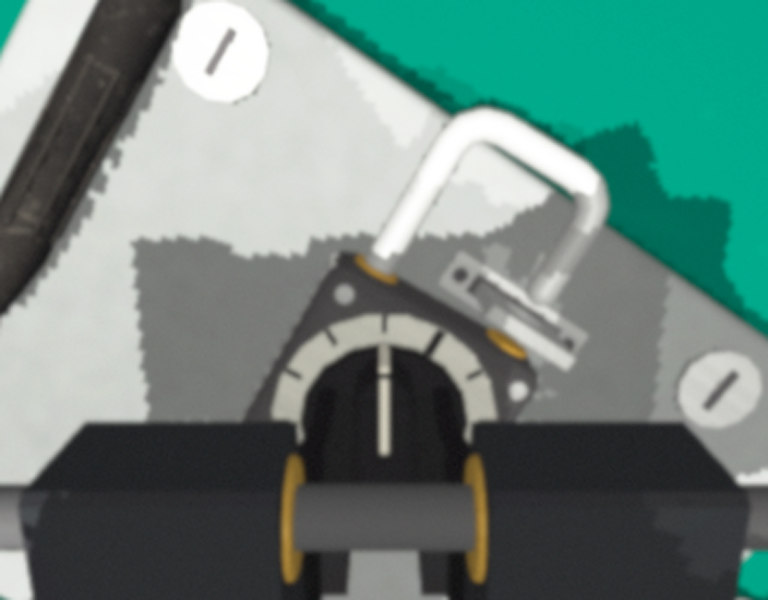

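The weight is now carried (-4 N), with no lateral force and the lock level. Lifting straight up.

Call:
carry_out([
  {"tx": 0, "ty": 0, "tz": -0.008, "rx": 0, "ry": 0, "rz": 0, "jaw": 0},
  {"tx": 0, "ty": 0, "tz": -0.018, "rx": 0, "ry": 0, "rz": 0, "jaw": 0},
  {"tx": 0, "ty": 0, "tz": -0.03, "rx": 0, "ry": 0, "rz": 0, "jaw": 0},
  {"tx": 0, "ty": 0, "tz": -0.045, "rx": 0, "ry": 0, "rz": 0, "jaw": 0},
  {"tx": 0, "ty": 0, "tz": -0.06, "rx": 0, "ry": 0, "rz": 0, "jaw": 0},
  {"tx": 0, "ty": 0, "tz": -0.075, "rx": 0, "ry": 0, "rz": 0, "jaw": 0},
  {"tx": 0, "ty": 0, "tz": -0.09, "rx": 0, "ry": 0, "rz": 0, "jaw": 0},
  {"tx": 0, "ty": 0, "tz": -0.105, "rx": 0, "ry": 0, "rz": 0, "jaw": 0},
  {"tx": 0, "ty": 0, "tz": -0.12, "rx": 0, "ry": 0, "rz": 0, "jaw": 0},
  {"tx": 0, "ty": 0, "tz": -0.132, "rx": 0, "ry": 0, "rz": 0, "jaw": 0},
  {"tx": 0, "ty": 0, "tz": -0.14, "rx": 0, "ry": 0, "rz": 0, "jaw": 0},
  {"tx": 0, "ty": 0, "tz": -0.14, "rx": 0, "ry": 0, "rz": 0, "jaw": 0},
])

```text
time: 15.4
position: [0.5914, -0.2787, 0.2542]
tool_rot: [3.094, 0.542, 0.001]
ft_force: [-0.1, 0.9, -3.9]
grip_width: 0.155
```

Call:
carry_out([
  {"tx": 0, "ty": 0, "tz": 0, "rx": 0, "ry": 0, "rz": 0, "jaw": 0},
  {"tx": 0, "ty": 0, "tz": 0, "rx": 0, "ry": 0, "rz": 0, "jaw": 0},
  {"tx": 0, "ty": 0, "tz": 0, "rx": 0, "ry": 0, "rz": 0, "jaw": 0},
  {"tx": 0, "ty": 0, "tz": 0, "rx": 0, "ry": 0, "rz": 0, "jaw": 0},
])

```text
time: 15.9
position: [0.5911, -0.2785, 0.2534]
tool_rot: [-3.094, -0.542, 0.0]
ft_force: [0.5, 0.2, -4.7]
grip_width: 0.159
```

```bash
python3 - <<'E'
from h import *
s,T=st();print(s["qd"])
a=[]
for n in("wrist","side","top"):
    c,i=shot(n,n+"F");a.append(i)
i=a[0];cv2.imwrite("pics/wF.png",cv2.resize(i[80:330,120:440],None,fx=2.4,fy=2.4)[:,:,::-1])
cv2.imwrite("pics/sF.png",cv2.resize(a[1][80:320,140:460],None,fx=2.4,fy=2.4)[:,:,::-1])
cv2.imwrite("pics/tF.png",cv2.resize(a[2][100:320,140:440],None,fx=2.5,fy=2.5)[:,:,::-1])
E
```

```text
t 15.9 pos [ 0.5911 -0.2785  0.2534] yaw 19.87 tz [-0.0002  0.0001 -1.    ] F [ 0.5147  0.2335 -4.7241] M [0.014  0.1029 0.0208] w 13.8
[-0.0015 -0.0005  0.0006 -0.0018  0.0013 -0.0017 -0.0009]
```

View pics/wF.png

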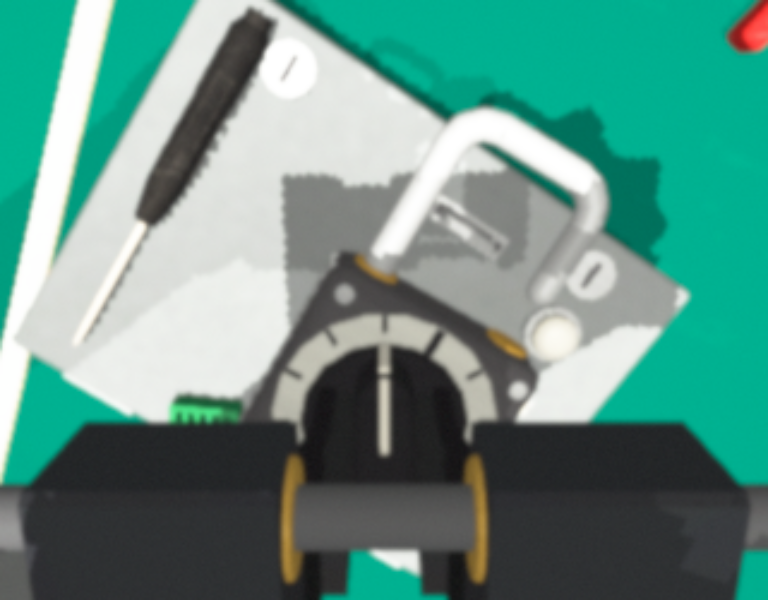

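View pics/sF.png

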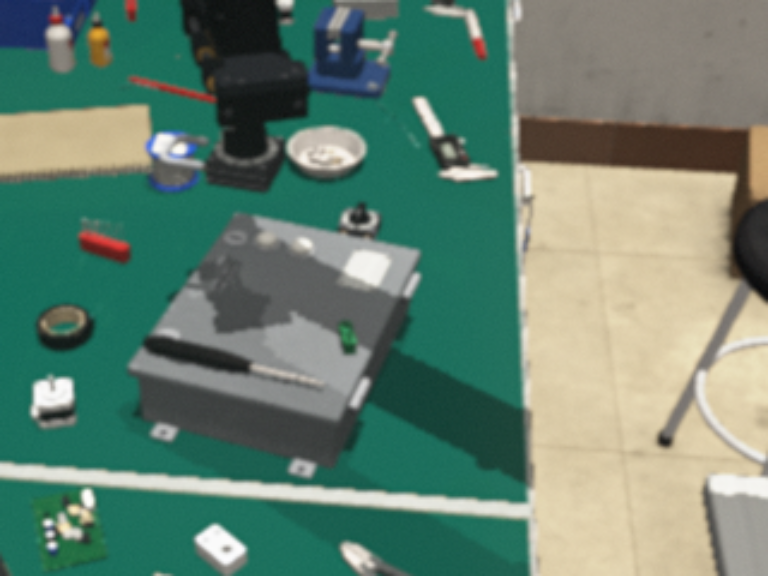

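View pics/tF.png

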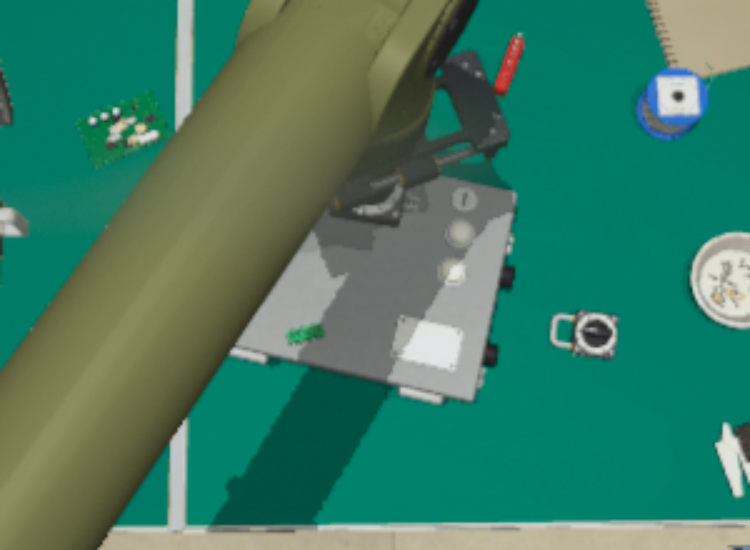

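The wrist view shows the lock held level and open, with the tip at (543,290) away from the face, the dial on eleven, and the tab free below it at (470,230). The side view shows the lock hanging level over the box, and the screwdriver and terminal block where they were. Handing in.

```bash
python3 - <<'E'
from h import *
st();print(ctrl.close_job())
E
```

```text
t 16.05 pos [ 0.5912 -0.2785  0.2535] yaw 19.87 tz [-0.      0.0001 -1.    ] F [ 0.2956 -0.576  -4.124 ] M [-0.0519  0.2344 -0.0435] w 13.5
the job is handed in; nothing more can be done
None
```

The larger padlock is unlocked, off the hasp tab, and held still and level with its dial up, about 14.5 cm above the box door. I handed the job in at 16 s.

- **Dial:** It started at twelve. I turned it clockwise to one o'clock and let go briefly; the pointer stayed on the one tick. Then I turned it counter-clockwise to eleven. The two numbers opened the lock.
- **Shackle:** I drew the body back about 29 mm until it stopped, with the pull rising from 8 to 12 N. The gap between face and tip measured about 13–15 mm, against 13 mm expected, which fits a shackle fully out.
- **Freeing it:** I pushed it about 33 mm forward and lifted it straight up. The force was just the lock's weight, with almost no side force.
- **Last checks:** The tool is vertical, the arm is still, and the grip is steady at 13.5–13.8 mm. The screwdriver and terminal block look unmoved. In the last pictures I couldn't see the rod clamp, and only part of the pliers was in view, but the arm never went down near either.

The first move call was refused because its rows were incomplete; it moved nothing. No check failed or disagreed.

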